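# Lay the sample block on its back and push it home

### The job

Push the standing mahogany sample block over towards the brass fence so that it lies flat on its back on the plywood board, inlaid face up, then push it along the board until its end sits flush and square against the fence. Do it all by pushing with the fingers: do not pick the block up, and leave everything else on the counter where it is.

Things in the scene. Friction and masses are not known exactly. Their poses are not given: they have to be found in the camera images.
- sample: Dark red mahogany block, 110 tall x 64 wide (y) x 22 mm thick (x), 0.1 to 0.17 kg, loose, standing on end on the board, square to it within 9 degrees. Origin: centre of the end it stands on; z along its length. Its -x face has a pale inlaid border and lozenge and looks away from the fence; the back is plain. Pushed near its top it tips without sliding; lying, it slides and stays where left.
- board: Plywood lay-up board fixed to the counter, 250 mm (its x) x 180 mm (its y) x 12 mm thick, with a brass fence across its far (+x) end. Origin: centre of underside, on the counter. Its x points from the open end to the fence, z up.
- fence (a point): Point at mid width at the foot of the fence's face, 105 mm from the board's centre along the board's x, on the board's top (12 mm above the counter). The fence's flat face is square to the board's x, 28 mm tall and 180 mm wide; the fence is 20 mm thick.
- sample_center (a point): Centre of the mahogany block, 55 mm up its z from its origin.
- sample_face (a point): Centre of the inlaid face of the mahogany block, 11 mm from the block's centre along its -x.
- sample_head (a point): Centre of the end of the mahogany block that is uppermost at the start, 110 mm from its origin along its z. Axes as the block's.
- weight: Green-painted cast-iron weight, 62 mm across, 62 mm tall with a knob on top. Origin: centre of underside. A bystander: leave it where it is.
- scratch_stock: Brass scratch stock lying flat, 100 x 50 x 32 mm, long along its x. Origin: centre of underside. A bystander: leave it where it is.
- awl: Awl lying down, 145 mm long along its x, black ebony handle 25 mm thick, steel point. Origin: underside, near the ferrule, mid length. A bystander: leave it where it is.
- wax_jar: Amber glass jar of wax, 60 mm across, 55 mm tall. Origin: centre of underside. A bystander: leave it where it is.
- tape_roll: Roll of brown veneer tape lying flat, 76 mm across, 25 mm tall. Origin: centre of underside. A bystander: leave it where it is.
- maple_sample: Pale maple sample block lying flat, 110 x 64 x 22 mm, with a dark lozenge on top; not part of the job. Origin: centre of underside. A bystander: leave it where it is.
Not all that is in view belongs to the job. What is shaped like the sample but turquoise is not meant.

How it is judged:
On the way, in this order (a step that is already met when the one before it is completed fails the run):
1. the block lies flat on its back on the board, inlaid face up, at rest (z of sample_center in the frame of board between 0.018 and 0.03 m and z of sample_face in the frame of board between 0.03 and 0.04 m and linear speed of sample below 0.02 m/s), for 0.2 s.
2. its end is flush and square against the fence (z of sample_center in the frame of board between 0.018 and 0.03 m and z of sample_face in the frame of board between 0.03 and 0.04 m and x of sample_head in the frame of board between 0.101 and 0.112 m and angle between the z axis of sample and the x axis of board, either way round below 0.07 rad and y of sample_center in the frame of board between -0.06 and 0.06 m), for 0.2 s.
At the end, for the whole second after the job is handed in: The mahogany block lies flat on the board, inlaid face up, at rest, its end within 4 mm of the fence and its length within 0.07 rad of square to the fence, its centre within 60 mm of the board's midline (all of step 2 and linear speed of sample below 0.02 m/s); the robot touches nothing.
It fails at once if the mahogany block is lifted off the board (its centre more than 15 mm above where tipping takes it) (z of sample_center in the frame of board above 0.095 m).
It fails at once if the mahogany block is lifted while lying down (angle between sample's own z axis and vertical above 1.3 rad and z of sample_center in the frame of board above 0.05 m).
It fails at once if another thing on the counter is moved by more than 15 mm (distance of any of weight, scratch_stock, awl, wax_jar, tape_roll, maple_sample from where it was at the start of the episode above 0.015 m).
It also fails if it takes over 43 s, if anything falls off the work surface, if the arm or the gripper's body presses on something with over 40 N, if the wrist force passes 120 N, or if a joint passes its speed limit or range.

### The arm

A 7-joint arm with a two-finger parallel gripper is mounted at the origin on the work surface. World frame = base frame: x ahead of the robot, y to its left, z up, the work surface at z = 0. Lengths are in m, angles in rad, forces in N, time in s.
With the tool pointing down it reaches from about 0.425 to 0.925 m from the base axis. Payload 6.8 kg.
Tool frame: the origin (TCP) lies midway between the tips of the shut fingers; the grasp point (between the pads) lies 19 mm behind it; z points along the fingers, y is the line along which they close (so a half turn about z gives the same grasp; the last joint's range is limited). The gripper opens to 88 mm and grips with 3 to 60 N. Pads are 20 mm wide; open, the fingers measure 115 mm over their backs; the gripper's body (75 mm by 178 mm) begins 61 mm behind the grasp point.
Start: joints at [-1.245, 0.477, 0.022, 1.555, -0.011, 1.109, -0.083], TCP at [0.284, 0.612, 0.223] pointing down, gripper open.
Joint ranges: [-2.96, 2.96], [-0.34, 2.1], [-1.41, 1.46], [0.24, 2.44], [-1.37, 4.51], [0.17, 1.92], [-2.96, 2.96]. Speed limits (rad/s): [2.39, 2.39, 3.14, 3.14, 3.14, 3.14, 3.14].

### API

Orientations are given as a unit quaternion [x, y, z, w].
In Python, from plant import bot, capture, models gives the robot as it stands.
- The arm moves only by the tool play_rows, never from a script. Its argument "plan" is text: rows parted by semicolons, each of 6 numbers parted by spaces: the shift along the world's x, y, z as a fraction of full scale, then the turn, a rotation vector about the world's x, y, z as a fraction of full scale. A call has 1 to 20 rows; each row shifts and turns the commanded pose from where the row before left it; what a row does not reach is not made up. Full scale, the value 1, is 200 mm for a shift and 120 degrees for a turn. A row lasts 1/8 s, in which the tool goes at most 62.5 mm and 10.7 degrees, less where a joint would pass 70% of its speed; a pose out of reach is approached as far as the arm can. A call with a number of a shift or a turn outside -1 to 1 is refused whole. A call with a gripper value outside its range is refused whole. "grip" is the closure, from -1 (fully open) to 1 (shut), so that 0 is half open, set as the call begins (left out, the last holds). The fingers move at their own pace and stop on an object; "force" is the grip in N (left out, the last holds). Time passes only in rows, so rows that do not move let the fingers close. It gives the time, the measured TCP pose, the force, the opening and the grip force at its end, in the units of the state.
- bot.sense(): the state, without advancing time (a new reading comes with each control period).
- capture(name): name is "scene" or "top" or "wrist"; returns a dict with "color" (420x560x3 uint8, red, green, blue), "depth" (420x560 float32, m along the optical axis (not along the pixel's ray), 0 where there is no reading), "fx", "fy", "cx", "cy" (pixels), "T" (4x4, takes a point from camera to world coordinates). Camera axes: x right, y up, looking along -z (the intrinsics and any distortion apply to the point x, -y, -z); pixel columns grow to the right and rows downward; lengths in m; the calibration is good to about 2 mm. A picture is of the moment at which its call begins.
- bot.hand_in(): hands the job in; it is judged then, once.
Trained networks look in the newest picture that a camera, given by its name, has taken for a name from the list of things; names that differ only in an ending like _2 or _b are one class to them, and where a whole thing is asked for, a point or a joint stands for the part that bears it (a point fixed in the world has none). Each returns a list of dicts, best first, with "score" (0 to 1); they miss things now and then, are a little off and sometimes report something else, mostly with a low value. They report only what shows in the picture. A call takes as long as a camera call. They do not tell look-alikes from the thing itself.
- models.spot_in(camera, name): "box" ([centre column, centre row, width, height] in pixels, round what is visible of it).
- models.outline_of(camera, name): "region" (420x560 bool, what is visible of it) and "box" ([centre column, centre row, width, height] in pixels, round what is visible of it).
The state is a dict: "t": time; "joints": joint angles; "qd": joint speeds; "joint_torque": joint torques, N m; "position": TCP position; "tool_rot": TCP orientation; "contact_force": force on the tool from outside, world axes, zero at the start; "torque": the same for the moment, N m; "grip_width": opening from 0.0 (shut) to 1.0 (fully open); "grasp_force": force on a finger pad.
Only numpy, scipy, OpenCV 4.12 (cv2) and the standard library are available. Lean on these libraries where they do the work, as an engineer would, in place of code of your own. Each camera call takes 0.05 s, during which the arm holds its last target. There are 200 camera calls.

## Working session

There is one attempt and no reset: what is moved stays moved. The work goes in short steps, Python scripts to look and compute and a tool call to move; the robot and the scene stay as the last step left them, time stands still between calls to the robot, and variables do not carry over. Pictures are saved under pics/ and viewed, at most 10 in all, crops included, and the job is handed in when it is done.

Besides the shell and the picture viewer there is one more tool, called after "Emit:" as a command line: name --argument value ..., lists and objects as JSON in quotes. play_rows: Moves the arm, as the interface text tells. Shift numbers are shares of 200 mm and turn numbers shares of 120 degrees, none past 1 either way. Its arguments: {"type":"object","properties":{"plan":{"type":"string"},"grip":{"type":"number"},"force":{"type":"number"}},"required":["plan"]}

```bash
mkdir -p pics; cat > h.py <<'E'
import numpy as np,cv2
from plant import bot,capture,models
def save(c,n): cv2.imwrite('pics/'+n,c['color'][:,:,::-1])
def cloud(c):
    d=c['depth']; v,u=np.mgrid[0:420,0:560]
    p=np.stack([(u-c['cx'])/c['fx']*d,-(v-c['cy'])/c['fy']*d,-d],-1)
    w=p@c['T'][:3,:3].T+c['T'][:3,3]; w[d==0]=np.nan
    return w
E
python3 - <<'E'
from h import *
s=capture('scene');t=capture('top')
cv2.imwrite('pics/a.png',s['color'][:,:,::-1]);save(t,'b.png')
for cam in('scene','top'):
  for n in('sample','board','maple_sample'):
    print(cam,n,[(round(d['score'],2),np.round(d['box'])) for d in models.spot_in(cam,n)])
print(bot.sense())
E
```

```text
scene sample [(0.97, array([148., 205.,  25.,  42.])), (0.72, array([144., 238.,  33.,  47.]))]
scene board [(0.78, array([241., 266., 107.,  96.]))]
scene maple_sample [(0.72, array([334., 259.,  50.,  39.]))]
top sample [(0.81, array([342., 235.,  37.,  17.])), (0.73, array([397., 307.,  24.,  30.])), (0.68, array([407., 262.,  37.,  22.]))]
top board [(0.72, array([326., 212.,  87., 102.]))]
top maple_sample [(0.65, array([245., 175.,  31.,  47.]))]
{'t': 0.4, 'joints': array([-1.24512108,  0.47714775,  0.02239663,  1.55555452, -0.01151168,
        1.10932173, -0.0830971 ]), 'qd': array([-1.80518597e-03, -2.45448553e-03,  5.76979312e-05, -3.84442229e-03,
       -1.00566128e-03, -2.16444909e-04,  9.16112243e-04]), 'joint_torque': array([-2.36088177e-03, -5.82058454e+01,  1.53037023e+00, -2.72530246e+01,
       -5.44260058e-02,  1.21584028e-02,  7.36904349e-05]), 'position': array([0.2836641 , 0.61240968, 0.22249933]), 'tool_rot': array([ 2.15201956e-01,  9.76569555e-01, -1.48598673e-04, -3.06012890e-05]), 'contact_force': array([ 0.12666247, -0.10482549,  0.3396248 ]), 'torque': array([ 0.01646275,  0.00267896, -0.03678294]), 'grasp_force': 0.0, 'grip_width': 1.0006679704365256}
```

View pics/a.png

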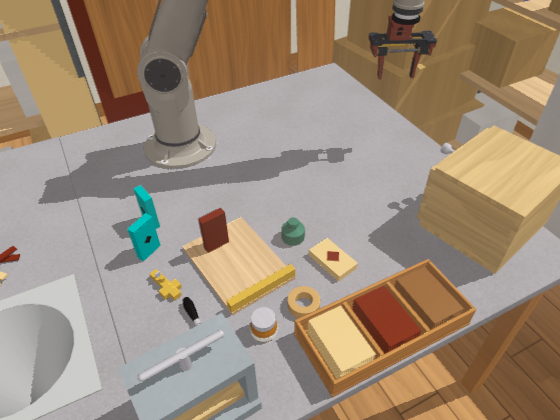

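View pics/b.png

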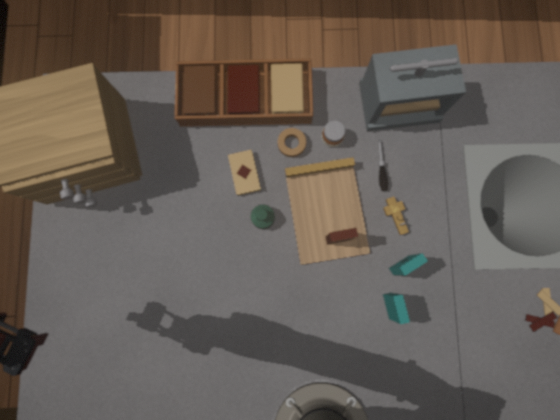

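Scene: the mahogany block stands at scene (214,230) / top (342,235), with the fence at scene (262,287) / top (320,167). Look-alikes are the turquoise blocks at scene (147,207) and (145,238), the maple block at scene (333,258), and the dark-red stack in the tray at scene (387,318). I choose the dark red standing block on the board. Next I measure it and check a close crop.

```bash
cat > m.py <<'E'
from h import *
def measure(verbose=1):
    out={}
    for n in('top','scene'):
        c=capture(n); w=cloud(c); h=cv2.cvtColor(c['color'],cv2.COLOR_RGB2HSV).astype(int)
        # board region: polygon window
        reg=(slice(140,275),slice(270,385)) if n=='top' else (slice(195,320),slice(175,305))
        W=w[reg].reshape(-1,3); H=h[reg].reshape(-1,3)
        red=((H[:,0]<8)|(H[:,0]>172))&(H[:,1]>110)&(H[:,2]<150)&(W[:,2]>.014)
        br=(H[:,0]>=19)&(H[:,0]<30)&(H[:,1]>170)&(W[:,2]>.03)&(W[:,2]<.055)
        out[n]=(W,H,red,br,c)
    return out
if __name__=='__main__':
    o=measure()
    for n,(W,H,red,br,c) in o.items():
        for k,m in(('red',red),('fence',br)):
            P=W[m]; 
            if len(P)<5: print(n,k,len(P));continue
            top=P[P[:,2]>np.percentile(P[:,2],97)-.012]
            r=cv2.minAreaRect((top[:,:2]*1000).astype(np.float32))
            print(n,k,len(P),'z',np.round(np.percentile(P[:,2],[3,50,97]),4),'top rect',np.round(r[0],1),np.round(r[1],1),round(r[2],1),len(top))
        bd=(W[:,2]>.006)&(W[:,2]<.018)&(H[:,1]>60)
        r=cv2.minAreaRect((W[bd][:,:2]*1000).astype(np.float32));print('board',r,np.median(W[bd][:,2]))
    im=cv2.resize(o['scene'][4]['color'][190:320,170:310,::-1],None,fx=4,fy=4,interpolation=cv2.INTER_CUBIC)
    cv2.imwrite('pics/c.png',im)
E
python3 m.py
```

```text
top red 175 z [0.1185 0.1217 0.1244] top rect [470.6 -55.4] [16.8 60.1] 10.3 173
top fence 0
board ((589.141845703125, -50.72282409667969), (336.4820556640625, 240.40194702148438), 9.626567840576172) 0.01168729040797134
scene red 873 z [0.0237 0.0845 0.1244] top rect [473.5 -57.5] [23.9 63.5] 9.5 234
scene fence 77 z [0.031  0.0361 0.0411] top rect [663.6 -47.1] [ 16.1 113.1] 8.3 77
board ((555.5546264648438, -22.037857055664062), (311.68841552734375, 319.72369384765625), 62.81149673461914) 0.01281517698566903
```

View pics/c.png

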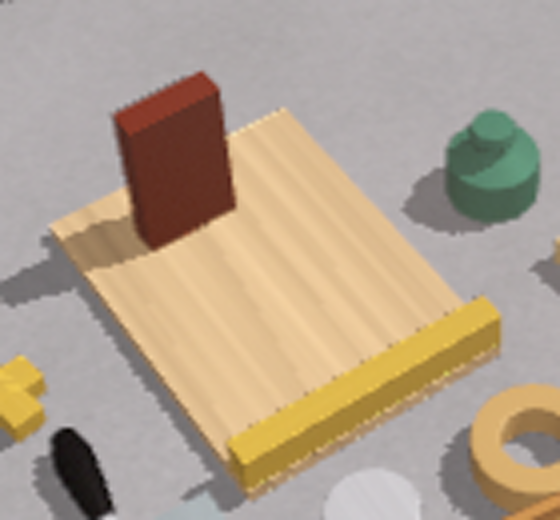

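The crop shows the dark red block with its plain back towards the brass fence, so the choice holds. Now I fit the fence line and the board frame.

```bash
cat > f.py <<'E'
from m import *
o=measure()
for n,(W,H,red,br,c) in o.items():
    m=(W[:,2]>.034)&(W[:,2]<.046)&~red&(W[:,0]>.58)&(H[:,1]>100)&(abs(W[:,1]+.05)<.12)
    r=cv2.minAreaRect((W[m][:,:2]*1000).astype(np.float32));print(n,'fence',np.round(r[0],1),np.round(r[1],1),round(r[2],2),m.sum())
    b=(abs(W[:,2]-.012)<.004)&(H[:,0]>8)&(H[:,0]<30)&(H[:,1]>70)&(W[:,0]<.68)&(abs(W[:,1]+.05)<.125)
    r=cv2.minAreaRect((W[b][:,:2]*1000).astype(np.float32));print('board',np.round(r[0],1),np.round(r[1],1),round(r[2],2),b.sum(), cv2.boxPoints(r).round(0).tolist())
E
python3 f.py
```

```text
top fence [656.5 -16.5] [ 18.8 173.5] 8.25 473
board [534.6 -31.7] [230.6 178.4] 8.08 5318 [[408.0, 40.0], [433.0, -136.0], [661.0, -104.0], [636.0, 73.0]]
scene fence [656.4 -17.1] [ 22.7 175.9] 8.22 635
board [542.3 -31.4] [252.7 181. ] 8.33 4144 [[404.0, 40.0], [430.0, -139.0], [680.0, -103.0], [654.0, 76.0]]
```

Emit:
play_rows --plan "0.18 -0.2 0 0 0 0.046;0.18 -0.2 0 0 0 0.046;0.18 -0.2 0 0 0 0.046;0.18 -0.2 0 0 0 0.046;0 -0.2 0 0 0 0.046;0 -0.2 0 0 0 0.046;0 -0.22 0 0 0 0;0 -0.22 0 0 0 0;0 -0.22 0 0 0 0;0 -0.22 0 0 0 0;0 -0.22 0 0 0 0;0 -0.22 0 0 0 0;0 -0.22 0 0 0 0;0 -0.22 0 0 0 0;0 -0.22 0 0 0 0;0 -0.2 0 0 0 0;0 0 0 0 0 0;0 0 0 0 0 0" --grip 0.43 --force 20

```text
t: 2.85
position: [0.4278, -0.0628, 0.2228]
tool_rot: [-0.072, 0.997, 0.0, 0.0]
contact_force: [-0.5, -0.2, -0.3]
grip_width: 0.284
grasp_force: 0.0
```

Emit:
play_rows --plan "0 0 -0.2 0 0 0;0 0 -0.2 0 0 0;0 0 -0.175 0 0 0;0.04 0.006 0 0 0 0;0.03 0.004 0 0 0 0;0.03 0.004 0 0 0 0;0 0 0 0 0 0"

```text
t: 3.72
position: [0.4491, -0.0605, 0.1087]
tool_rot: [-0.072, 0.997, 0.0, 0.001]
contact_force: [-0.8, 0.2, 0.6]
grip_width: 0.288
grasp_force: 0.1
```

```bash
python3 - <<'E'
from h import *
c=capture('scene'); cv2.imwrite('pics/d.png',cv2.resize(c['color'][150:290,150:310,::-1],None,fx=4,fy=4,interpolation=cv2.INTER_CUBIC)); print(bot.sense()['contact_force'])
E
```

```text
[ 0.20287444 -0.16430756 -0.05258015]
```

View pics/d.png

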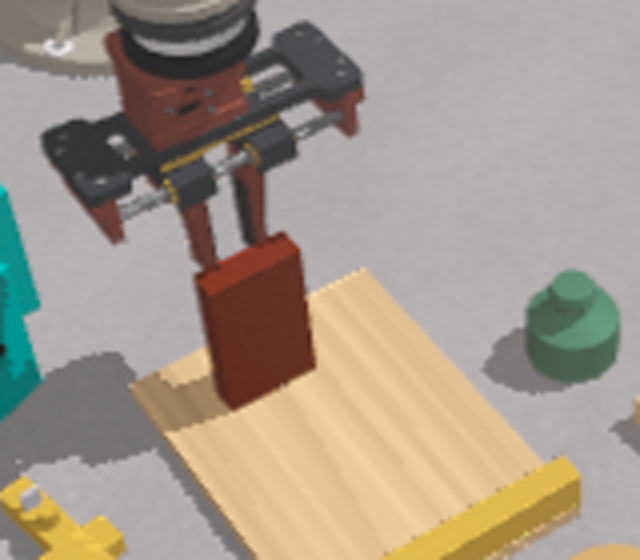

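The fingers sit just behind the top of the block (crop 205–262, 240), so I push it over slowly.

Emit:
play_rows --plan "0.02 0.003 0 0 0 0;0.02 0.003 0 0 0 0;0.02 0.003 0 0 0 0;0.02 0.003 0 0 0 0;0.02 0.003 0 0 0 0;0.02 0.003 0 0 0 0;0.02 0.003 0 0 0 0;0.02 0.003 0 0 0 0;0.02 0.003 0 0 0 0;0 0 0 0 0 0;0 0 0 0 0 0;0 0 0 0 0 0"

```text
t: 5.28
position: [0.4836, -0.0553, 0.1077]
tool_rot: [-0.072, 0.997, 0.0, -0.0]
contact_force: [0.4, 0.3, -0.6]
grip_width: 0.285
grasp_force: 0.0
```

```bash
python3 - <<'E'
from h import *
c=capture('scene'); cv2.imwrite('pics/e.png',cv2.resize(c['color'][150:310,150:310,::-1],None,fx=3.5,fy=3.5,interpolation=cv2.INTER_CUBIC)); print(bot.sense()['contact_force'])
E
```

```text
[ 0.56204487 -0.4489101   0.58832672]
```

View pics/e.png

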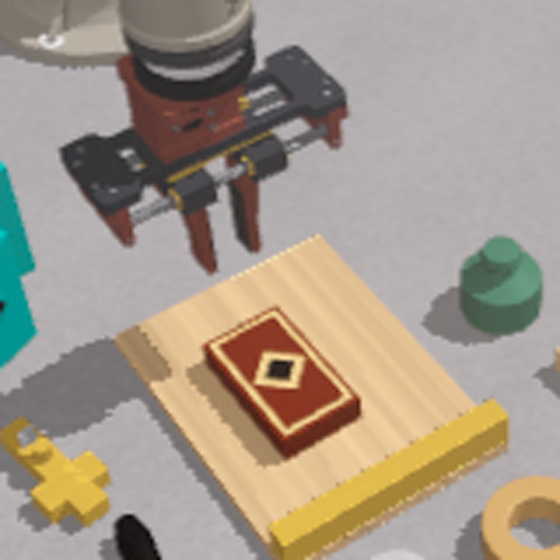

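The block lies flat, inlay up, with its centre near crop (282,382) and a gap to the fence. I back off and measure it.

Emit:
play_rows --plan "-0.15 -0.02 0 0 0 0;-0.12 -0.02 0 0 0 0;0 0 0 0 0 0"

```text
t: 5.7
position: [0.4282, -0.0636, 0.1076]
tool_rot: [-0.072, 0.997, 0.0, -0.001]
contact_force: [0.7, -1.1, 0.8]
grip_width: 0.281
grasp_force: 0.0
```

```bash
cat > g.py <<'E'
from m import *
X=np.array([.9898,.1426]);Y=np.array([-.1426,.9898]);B=np.array([543,-33.])
for n,(W,H,red,br,c) in measure().items():
    # block top: z near 34mm in front of the fence, seen in colour or pale
    bx=(W[:,:2]*1000-B)@np.c_[X,Y]
    m=(W[:,2]>.027)&(W[:,2]<.042)&(abs(bx[:,1])<85)&(bx[:,0]>-120)&(bx[:,0]<(100 if len(__import__('sys').argv)<2 else 104))
    P=bx[m].astype(np.float32); r=cv2.minAreaRect(P)
    print(n,m.sum(),'board-frame centre',np.round(r[0],1),np.round(r[1],1),round(r[2],2),'z',np.median(W[m][:,2]),'x ext',np.percentile(P[:,0],[1,99]).round(1),'y ext',np.percentile(P[:,1],[1,99]).round(1))
s=bot.sense(); print(s['t'],s['position'], ((s['position'][:2]*1000-B)@np.c_[X,Y]).round(1))
E
python3 g.py
```

```text
top 1041 board-frame centre [ -4.8 -11.1] [109.6  64.4] 1.22 z 0.03429931432965572 x ext [-58.9  49. ] y ext [-42.   20.8]
scene 962 board-frame centre [ -6.1 -12.7] [113.4  66.2] 1.19 z 0.0353691280817473 x ext [-60.   48.8] y ext [-44.7  19.3]
5.8 [ 0.43077105 -0.06315471  0.10801593] [-115.4  -13.8]
```

Emit:
play_rows --plan "0 0.008 -0.15 0 0 0;0 0 -0.15 0 0 0;0 0 -0.13 0 0 0;0.1 0.0143 0 0 0 0;0.1 0.0143 0 0 0 0;0.025 0.0036 0 0 0 0;0.025 0.0036 0 0 0 0;0.025 0.0036 0 0 0 0;0.025 0.0036 0 0 0 0;0.025 0.0036 0 0 0 0;0.025 0.0036 0 0 0 0;0.025 0.0036 0 0 0 0;0.025 0.0036 0 0 0 0;0.025 0.0036 0 0 0 0;0.025 0.0036 0 0 0 0;0 0 0 0 0 0"

```text
t: 7.8
position: [0.5206, -0.0486, 0.0217]
tool_rot: [-0.072, 0.997, -0.0, 0.001]
contact_force: [-0.5, 0.3, -0.3]
grip_width: 0.285
grasp_force: 0.0
```

```bash
python3 g.py; python3 -c "
from h import *
print(bot.sense()['contact_force'])"
```

```text
top 338 board-frame centre [62.2 -2.6] [74.9 44.7] 0.05 z 0.0342654277274137 x ext [26.1 98.4] y ext [-21.1  19.5]
scene 1055 board-frame centre [ 31.9 -13.8] [134.1  65. ] 0.18 z 0.035332385827512414 x ext [-27.6  97.5] y ext [-45.9  17.6]
7.9 [ 0.52003803 -0.04873933  0.02167034] [-25.  -12.3]
[-0.64908785  0.02237466 -0.06033943]
```

Emit:
play_rows --plan "0.015 0.0021 0 0 0 0;0.015 0.0021 0 0 0 0;0.01 0.0014 0 0 0 0;0.01 0.0014 0 0 0 0;0.005 0.0007 0 0 0 0;0 0 0 0 0 0"

```text
t: 8.65
position: [0.5276, -0.0477, 0.0211]
tool_rot: [-0.072, 0.997, 0.0, -0.003]
contact_force: [-7.1, -1.1, 6.2]
grip_width: 0.285
grasp_force: 4.0
```

Emit:
play_rows --plan "0.008 0.0011 0 0 0 0;0.005 0.0007 0 0 0 0;0 0 0 0 0 0;0 0 0 0 0 0"

```text
t: 9.15
position: [0.5276, -0.0476, 0.0208]
tool_rot: [-0.072, 0.997, 0.0, -0.005]
contact_force: [-14.0, -0.6, 10.9]
grip_width: 0.285
grasp_force: 6.8
```

Firm against the fence: the force rises with no further travel. I back straight off, lift and check.

Emit:
play_rows --plan "-0.04 -0.0057 0 0 0 0;-0.1 -0.0143 0 0 0 0;-0.15 -0.02 0 0 0 0;-0.15 -0.02 0.1 0 0 0;-0.05 0 0.2 0 0 0;0 0 0 0 0 0;0 0 0 0 0 0"

```text
t: 10.02
position: [0.4362, -0.0586, 0.0817]
tool_rot: [-0.072, 0.997, 0.0, 0.001]
contact_force: [-0.5, 0.5, 0.4]
grip_width: 0.284
grasp_force: 0.0
```

```bash
python3 g.py; python3 - <<'E'
from m import *
X=np.array([.9898,.1426]);Y=np.array([-.1426,.9898]);B=np.array([543,-33.])
for n,(W,H,red,br,c) in measure().items():
    bx=(W[:,:2]*1000-B)@np.c_[X,Y]
    P=bx[(W[:,2]>.027)&(W[:,2]<.038)&(abs(bx[:,1]+12)<50)&(bx[:,0]<85)]
    r=cv2.minAreaRect(P.astype(np.float32));print(n,np.round(r[0],1),np.round(r[1],1),r[2])
    if n=='scene': cv2.imwrite('pics/f.png',cv2.resize(c['color'][190:310,170:310,::-1],None,fx=4,fy=4,interpolation=cv2.INTER_CUBIC))
E
```

```text
top 999 board-frame centre [ 47.7 -12.3] [ 64.3 104.3] 89.95 z 0.034320915932384954 x ext [-3.5 98.6] y ext [-43.6  19.4]
scene 963 board-frame centre [ 46.1 -14.2] [107.2  64.9] 0.03 z 0.03531208180496681 x ext [-4.2 98.9] y ext [-45.9  17.5]
10.125 [ 0.43544261 -0.05871824  0.08096991] [-110.1  -10.1]
top [ 40.4 -12.4] [64.7 89.2] 89.635009765625
scene [ 38.8 -14.3] [65.9 92.3] 89.94005584716797
```

View pics/f.png

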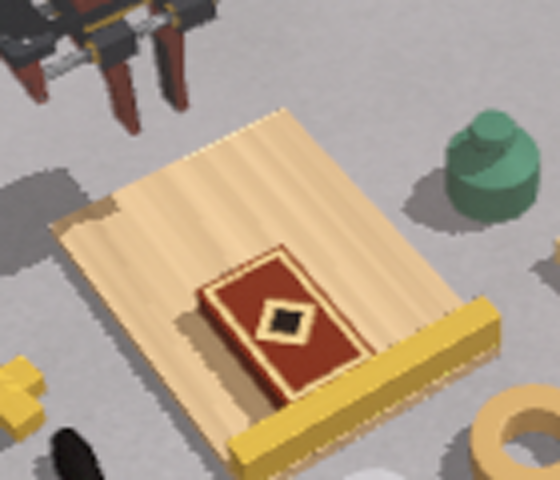

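The block lies inlay up with its end flush against the fence (crop 330,380). It is square within 0.4 degrees, its head is at about 105 mm, and the robot is clear of everything.

```bash
python3 -c "
from h import *
print(bot.hand_in())"
```

```text
the job is handed in; nothing more can be done
None
```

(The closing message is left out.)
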